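# Cure a mast foot with the UV wand, from above and through the hatch

## Task

The mast foot of the tracked model has just been set in UV glue: take the curing wand (already switched on) out of its stand and hold its tip steady straight over the mast foot, about 2 cm above it and without touching it, for two seconds, so that the foot is tacked and cannot shift. Then gently lower the wand's flat light head through the narrow hatch in the model's deck to cure the glue underneath, until the wand's shield plate is less than a centimetre above the deck but not resting on it, and finish while still holding the wand there, upright and still, hanging in your grip. Do not shove the model, and leave the other things on the trolley where they are.

Things in the scene. Friction and masses are not known exactly. Their poses are not given: they have to be found in the camera images.
- wand_grip (a point): UV curing wand, 129 mm long, 0.12 kg, loose, upright in its stand at the start, light head down. This point: on its centre line in the handle, 92 mm above the tip. z runs from tip to end cap, x across its thin side, y across its wide side; a half turn about z changes nothing. White handle 24 (x) by 30 (y) mm, from 54 to 126 mm above the tip, black cap on top.
- wand_tip (a point): centre of the end of the wand's flat light head, where the light comes out; axes as for wand_grip. The head is 12 mm (x) by 30 mm (y); its last 4 mm are a narrower nose, 9 by 26 mm
- wand_shield (a point): centre of the underside of the wand's thin amber shield plate, 46 (x) by 60 (y) by 3 mm; 45 mm above the tip; axes as for wand_grip
- wand: the same wand; origin at the tip, axes as for wand_grip
- dock: black charging stand, fixed; base 104 by 94 mm, tower 70 by 76 mm, 62 mm high; origin on the trolley top under the pocket's centre. Pocket in its top: 18 mm (x) by 36 mm (y). The wand hangs in it by its shield, which lies on the tower, axes alike, its tip 17 mm above the trolley top; lift it straight up by 50 mm or more to clear the pocket.
- carrier: the model: grey tracked carrier, black tracks, 175 mm long, 117 wide, about 0.8 kg, loose on its tracks; origin on the trolley top under its middle, x to its rear, z up. Cab at the -x end, roof bar 139 mm above the trolley top; behind it the flat deck, top 90 mm above the trolley top, with 11 mm high hand rails at its edges. Hollow inside, floor 72 mm below the deck top.
- mast_foot: round dark stepped socket on the carrier's centre line just behind the cab, 24 mm across its flange and 16 mm across its neck, 10 mm high; part of the carrier; origin at the centre of its underside, on the deck
- mast_top (a point): centre of the top of the mast foot, 100 mm above the trolley top; axes as for the carrier
- hatch (a point): centre of the hatch at deck top level, 52 mm behind the mast foot: a rectangular slot through the 6 mm thick deck, 14 mm along the carrier's x (lengthwise) by 32 mm along its y (across), 2 mm more than the light head each way, its mouth bevelled 2 mm; axes as for the carrier
- figure: bystander: grey primed kit figure on a round base, 48 mm high; origin under its base
- paint_pot: bystander: small white flip-top paint pot, 38 mm high; origin under it
- glue_bottle: bystander: white squeeze bottle with a gold nozzle, 122 mm high, standing by itself left or right of the model; origin under it
- tape: bystander: roll of masking tape lying flat at the back; origin under its middle

How it is judged:
On the way:
1. the wand, upright in the gripper, is held still with its tip straight over the mast foot (within 10 mm of its axis) and 8 to 35 mm above its top for 1.5 s (horizontal distance between wand_tip and mast_top below 0.01 m and z of wand_tip in the frame of mast_top between 0.008 and 0.035 m and angle between wand's own z axis and vertical below 0.2 rad and linear speed of wand below 0.02 m/s and angular speed of wand below 0.3 rad/s and contact force between the fingers and wand above 1 N), for 1.5 s.
At the end, for the whole second after the job is handed in: Light head through the hatch, upright within 7 degrees, centred within 6 mm, tip 30 mm or more below the deck top, shield 0.5 to 12 mm above the deck; wand gripped, still, pressing on the model with under 8 N; model level and within 20 mm of its start (z of wand_shield in the frame of hatch between 0.0005 and 0.012 m and z of wand_tip in the frame of hatch below -0.03 m and horizontal distance between each of wand_tip, wand_shield and hatch below 0.006 m and angle between wand's own z axis and vertical below 0.12 rad and angle between carrier's own z axis and vertical below 0.05 rad and linear speed of wand below 0.02 m/s and contact force between the fingers and wand above 1 N and contact force between wand and carrier below 8 N and distance of carrier from where it was at the start of the episode below 0.02 m); the arm keeps its last pose, push and grip.
It fails at once if the wand touches the freshly set mast foot (contact force between wand and mast_foot above 0.3 N).
It fails at once if the model is shoved more than 20 mm (distance of carrier from where it was at the start of the episode above 0.02 m).
It fails at once if the wand is pressed on the model with more than 30 N (contact force between wand and carrier above 30 N).
It fails at once if a bystander is moved by more than 20 mm (distance of any of figure, paint_pot, glue_bottle, tape from where it was at the start of the episode above 0.02 m).
It also fails if it takes over 69 s, if anything falls off the work surface, if the arm or the gripper's body presses on something with over 40 N, if the wrist force passes 120 N, or if a joint passes its speed limit or range.

## Robot

A 6-joint arm with a two-finger parallel gripper is mounted at the origin on a cart in front of the work surface, level with it; the furniture and walls round the work are solid. World frame = base frame: x ahead of the robot, y to its left, z up, the work surface at z = 0. Lengths are in m, angles in rad, forces in N, time in s.
With the tool pointing down it reaches from about 0.375 to 0.9 m from the base axis. Payload 3.1 kg.
Tool frame: the origin (TCP) lies between the finger pads; the fingertips stand 17 mm ahead of it and the grasp point (between the pads) lies 2 mm behind it; z points along the fingers, y is the line along which they close (so a half turn about z gives the same grasp; the last joint's range is limited). The gripper opens to 85 mm and grips with 20 to 120 N. Pads are 22 mm wide; open, the fingers measure 114 mm over their backs; the gripper's body (76 mm by 85 mm) begins 54 mm behind the grasp point. The pads swing forward as they close: fully open they stand 13 mm farther back than shut.
Start: joints at [1.063, 0.527, 1.433, -0, 1.181, -0.178], TCP at [0.202, 0.592, 0.214] pointing down, gripper open.
Joint ranges: [-3.08, 3.08], [-0.75, 2.2], [0.22, 2.44], [-1.43, 4.57], [0, 2.65], [-2.85, 2.85]. Speed limits (rad/s): [2.79, 2.79, 3.14, 3.14, 3.14, 3.14].

## Interface

Orientations are given as a unit quaternion [x, y, z, w].
In Python, from station import sense, vision, order gives the robot as it stands.
- The arm moves only by the shell command python3 -m crank 'ROWS' [OPENING] [FORCE]. ROWS is JSON, a list of rows, each an object with "dp": the shift along the world's x, y, z in units of 30 mm (1.0 is 30 mm), a list of three; "angular": the turn, a rotation vector about the world's x, y, z in degrees, a list of three. In form: [{"dp": [dx, dy, dz], "angular": [ax, ay, az]}, ...]. A call has 1 to 20 rows; each row shifts and turns the commanded pose from where the row before left it; what a row does not reach is not made up. A row lasts 1/10 s, in which the tool goes at most 50 mm and 8.59 degrees, less where a joint would pass 70% of its speed; a pose out of reach is approached as far as the arm can. A call is refused whole if a number of a shift passes 1 or a number of a turn 8.59, either way. A call with a gripper value outside its range is refused whole. OPENING is the closure, from 0 (fully open) to 1 (shut), set as the call begins (- or left out, the last holds). The fingers move at their own pace and stop on an object; FORCE is the grip in N (left out, the last holds). Time passes only in rows, so rows that do not move let the fingers close. It gives the time, the measured TCP pose, the force, the opening and the grip force at its end, in the units of the state.
- sense(): the state, without advancing time (a new reading comes with each control period).
- vision.snapshot(name): name is "side" or "top" or "wrist"; returns a dict with "image" (400x640x3 uint8, blue, green, red), "range_z" (400x640 float32, m along the optical axis (not along the pixel's ray), 0 where there is no reading), "mtx" (3x3 intrinsics, pixels), "pose" (4x4, takes a point from camera to world coordinates); the wrist camera has in their place "mount" (4x4, takes a point from camera to tool coordinates, whose origin is the TCP and whose axes are the flange's). Camera axes: x right, y down, z forward; pixel columns grow to the right and rows downward; lengths in m; the calibration is good to about 2 mm. A picture is of the moment at which its call begins: read the wrist's pose just before it.
- order.sign_off(): hands the job in; it is judged then, once.
The state is a dict: "t": time; "q": joint angles; "qd": joint speeds; "tau": joint torques, N m; "tcp_pos": TCP position; "tool_rot": TCP orientation; "force": force on the tool from outside, world axes, zero at the start; "ft_torque": the same for the moment, N m; "finger_gap": opening from 0.0 (shut) to 1.0 (fully open); "gripper_force": force on a finger pad.
Only numpy, scipy, OpenCV 4.12 (cv2) and the standard library are available. Lean on these libraries where they do the work, as an engineer would, in place of code of your own. Each camera call takes 0.05 s, during which the arm holds its last target. There are 200 camera calls.

## Working session

There is one attempt and no reset: what is moved stays moved. The work goes in short steps, Python scripts to look and compute and a shell command to move; the robot and the scene stay as the last step left them, time stands still between calls to the robot, and variables do not carry over. Pictures are saved under pics/ and viewed, at most 10 in all, crops included, and the job is handed in when it is done.

```bash
mkdir -p pics; ls; python3 - <<'E'
from station import sense, vision
import cv2, numpy as np
s=sense(); print(s)
for n in("side","top"):
    d=vision.snapshot(n); np.savez(f"{n}0.npz",**d); cv2.imwrite(f"pics/{n}0.png",d["image"]); print(n,d["mtx"].round(1).tolist(),d["pose"].round(3).tolist())
E
```

```text
pics
{'t': 0.0, 'q': array([ 1.06348524e+00,  5.28451868e-01,  1.43392929e+00, -4.33098485e-05,
        1.18139040e+00, -1.78486114e-01]), 'qd': array([-0.00097754, -0.00026453, -0.00039414, -0.0002378 ,  0.00047216,
       -0.00089309]), 'tau': array([-1.79057056e-04, -4.42359102e+01, -1.78022200e+01, -1.88273561e-04,
        8.38816253e-03,  4.96126191e-06]), 'tcp_pos': array([0.20142967, 0.59084161, 0.21323386]), 'tool_rot': array([ 1.63664541e-01,  9.86515449e-01, -1.03276108e-03, -3.47434719e-04]), 'force': array([-0.38541247,  0.97946438, -0.23992117]), 'ft_torque': array([ 0.0606525 , -0.02173648,  0.00777653]), 'gripper_force': 0.0, 'finger_gap': 0.9992290947596804}
side [[385.6, 0.0, 320.1], [0.0, 385.6, 198.5], [0.0, 0.0, 1.0]] [[-0.935, -0.193, 0.298, 0.238], [-0.355, 0.547, -0.759, 0.521], [-0.017, -0.815, -0.579, 0.58], [0.0, 0.0, 0.0, 1.0]]
top [[513.5, 0.0, 316.7], [0.0, 513.5, 197.1], [0.0, 0.0, 1.0]] [[0.014, -0.985, 0.174, 0.338], [-1.0, -0.013, 0.007, -0.125], [-0.004, -0.174, -0.985, 1.075], [0.0, 0.0, 0.0, 1.0]]
```

View pics/top0.png

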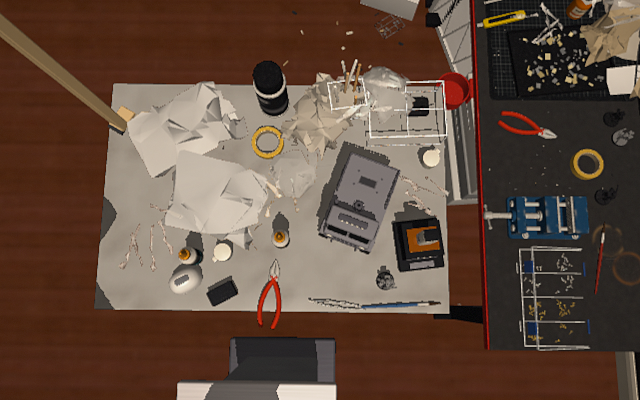

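View pics/side0.png

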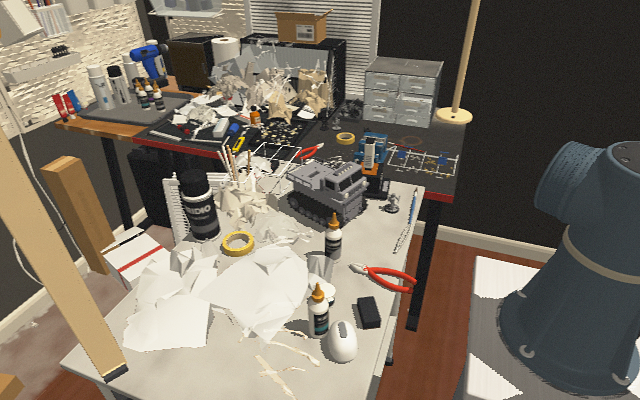

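```bash
cat > h.py <<'E'
import numpy as np
def ray(d,u,v,z,pose=None):
    "pixel -> world point on plane z"
    T=d["pose"] if pose is None else pose; K=d["mtx"]
    r=T[:3,:3]@np.linalg.solve(K,np.array([u,v,1.])); o=T[:3,3]
    return o+r*(z-o[2])/r[2]
def proj(d,p,pose=None):
    T=d["pose"] if pose is None else pose
    c=np.linalg.inv(T)@np.append(p,1); x=d["mtx"]@c[:3]; return x[:2]/x[2]
def wristpose(s,d):
    from scipy.spatial.transform import Rotation as R
    T=np.eye(4); T[:3,:3]=R.from_quat(s["tool_rot"]).as_matrix(); T[:3,3]=s["tcp_pos"]; return T@d["mount"]
E
python3 - <<'E'
import cv2,numpy as np
im=cv2.imread("pics/top0.png")[130:300,300:460]
cv2.imwrite("pics/topc.png",cv2.resize(im,None,fx=3.5,fy=3.5,interpolation=cv2.INTER_CUBIC))
from h import *
d=dict(np.load("top0.npz"))
for n,u,v,z in [("dock cap",424,238,.146),("carrier",360,200,.09),("figure",386,278,.02),("pot",431,157,.03),("glue",281,238,.08)]: print(n,ray(d,u,v,z).round(3))
print(d["range_z"][238,424],d["range_z"][180,368])
E
```

```text
dock cap [ 0.43  -0.313  0.146]
carrier [ 0.508 -0.202  0.09 ]
figure [ 0.36 -0.26  0.02]
pot [ 0.611 -0.355  0.03 ]
glue [ 0.433 -0.05   0.08 ]
0.92867297 1.078827
```

View pics/topc.png

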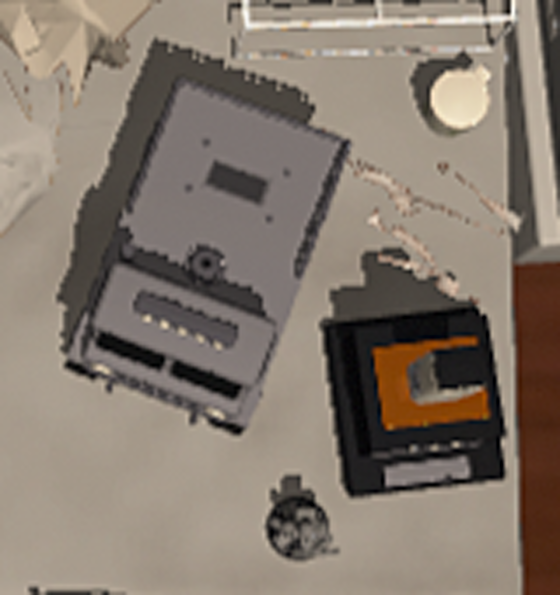

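```bash
python3 -m crank '[{"dp":[0.5,-1,0.1],"angular":[0,0,-2.2]},{"dp":[0.5,-1,0.1],"angular":[0,0,-2.2]},{"dp":[0.5,-1,0.1],"angular":[0,0,-2.2]},{"dp":[0.5,-1,0.1],"angular":[0,0,-2.2]},{"dp":[0.5,-1,0.1],"angular":[0,0,-2.2]},{"dp":[0.5,-1,0.1],"angular":[0,0,-2.2]},{"dp":[0.5,-1,0.1],"angular":[0,0,-2.2]},{"dp":[0.5,-1,0.1],"angular":[0,0,-2.2]},{"dp":[0.5,-1,0.1],"angular":[0,0,-2.2]},{"dp":[0.5,-1,0.1],"angular":[0,0,-2.2]},{"dp":[0.5,-1,0.1],"angular":[0,0,-2.2]},{"dp":[0.5,-1,0.1],"angular":[0,0,-2.2]},{"dp":[0.5,-1,0.1],"angular":[0,0,-2.2]},{"dp":[0.5,-1,0.1],"angular":[0,0,-2.2]},{"dp":[0.5,-1,0.1],"angular":[0,0,-2.2]},{"dp":[0.5,-1,0],"angular":[0,0,-2.2]}]' 0
python3 -m crank '[{"dp":[0,-1,0],"angular":[0,0,-2.2]},{"dp":[0,-1,0],"angular":[0,0,-2.2]},{"dp":[0,-1,0],"angular":[0,0,-2.2]},{"dp":[0,-1,0],"angular":[0,0,-2.2]},{"dp":[0,-1,0],"angular":[0,0,-2.2]},{"dp":[0,-1,0],"angular":[0,0,-2.2]},{"dp":[0,-1,0],"angular":[0,0,-2.2]},{"dp":[0,-1,0],"angular":[0,0,-2.2]},{"dp":[0,-1,0],"angular":[0,0,-2.2]},{"dp":[0,-1,0],"angular":[0,0,-2.2]},{"dp":[0,-1,0],"angular":[0,0,-2.2]},{"dp":[0,0,0],"angular":[0,0,0]},{"dp":[0,0,0],"angular":[0,0,0]}]'
python3 - <<'E'
from station import sense, vision
from h import *
import cv2
s=sense(); print(s["t"],s["q"].round(3),s["tcp_pos"],s["tool_rot"])
d=vision.snapshot("wrist"); d["pose"]=wristpose(s,d); np.savez("w1.npz",**d); cv2.imwrite("pics/w1.png",d["image"])
print(d["mount"].round(3).tolist(),d["mtx"].round(1).tolist(),d["pose"].round(3).tolist())
E
```

```text
t: 1.7
tcp_pos: [0.4422, 0.1102, 0.2594]
tool_rot: [0.455, 0.89, 0.0, 0.0]
force: [0.2, 0.8, -0.3]
finger_gap: 0.997
gripper_force: 0.0
t: 3.0
tcp_pos: [0.4413, -0.2185, 0.2587]
tool_rot: [0.631, 0.775, 0.0, -0.001]
force: [-0.0, -0.1, 0.1]
finger_gap: 1.002
gripper_force: 0.0
3.0 [-0.687  0.293  1.7    0.     1.15  -0.892] [ 0.44127191 -0.21847426  0.25871043] [ 6.31397141e-01  7.75459129e-01  2.12179696e-04 -8.63528225e-04]
[[0.002, -0.966, -0.259, 0.065], [1.0, 0.002, 0.001, 0.001], [-0.0, -0.259, 0.966, -0.159], [0.0, 0.0, 0.0, 1.0]] [[358.4, 0.0, 318.0], [0.0, 358.4, 198.2], [0.0, 0.0, 1.0]] [[0.979, 0.198, 0.052, 0.43], [0.205, -0.946, -0.252, -0.155], [-0.001, 0.258, -0.966, 0.418], [0.0, 0.0, 0.0, 1.0]]
```

View pics/w1.png

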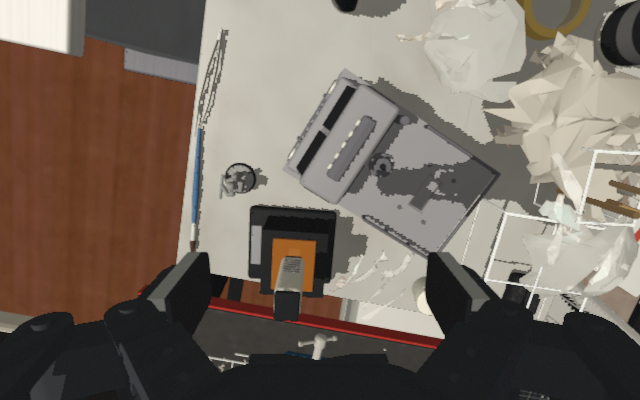

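```bash
cat > m.py <<'E'
import cv2,sys
from h import *
def cloud(d):
    v,u=np.mgrid[:400,:640]; z=d["range_z"]; K=d["mtx"]
    c=np.stack([(u-K[0,2])/K[0,0]*z,(v-K[1,2])/K[1,1]*z,z],-1)
    return c@d["pose"][:3,:3].T+d["pose"][:3,3]
def rectang(pts):
    c,wh,a=cv2.minAreaRect(np.float32(pts)); return np.round(c,4),np.round(wh,4),round(a,1)
def run(d):
    P=cloud(d); hsv=cv2.cvtColor(d["image"],cv2.COLOR_BGR2HSV)
    X,Y,Z=P[...,0],P[...,1],P[...,2]; ok=d["range_z"]>0
    org=(hsv[...,0]>5)&(hsv[...,0]<22)&(hsv[...,1]>170)&ok&(abs(X-.43)<.08)&(abs(Y+.31)<.08)&(abs(Z-.065)<.012)
    print("shield",org.sum(),rectang(P[org][:,:2]),np.median(Z[org]).round(4))
    near=ok&(abs(X-.52)<.13)&(abs(Y+.2)<.13)
    deck=near&(abs(Z-.09)<.004)
    print("deckz",np.median(Z[deck]).round(4),rectang(P[deck][:,:2]))
    # body interior: fill the deck outline, look for the hole (deep) within
    n,l,st,_=cv2.connectedComponentsWithStats(deck.astype(np.uint8)); k=1+st[1:,4].argmax(); m=(l==k).astype(np.uint8)
    hull=cv2.fillPoly(np.zeros_like(m),[cv2.convexHull(cv2.findContours(m,0,2)[0][0])],1)
    hull=cv2.erode(hull,np.ones((7,7)))
    print("deckcomp",rectang(P[m>0][:,:2]))
    for nm,mm,zz in(("hole",(hull>0)&ok&(Z<.082),.09),("foot",(hull>0)&ok&(Z>.096)&(Z<.105),.1)):
        n,l,st,_=cv2.connectedComponentsWithStats(mm.astype(np.uint8))
        for i in range(1,n):
            if st[i,4]<8: continue
            c=np.argwhere(l==i)[:,::-1]
            w=np.array([ray(d,*p,zz)[:2] for p in c])
            print(nm,st[i].tolist(),c.mean(0).round(1),rectang(w),w.mean(0).round(4))
    cap=ok&(abs(X-.43)<.06)&(abs(Y+.31)<.06)&(abs(Z-.146)<.006)
    print("cap",cap.sum(),rectang(P[cap][:,:2]),np.median(Z[cap]).round(4))
if __name__=="__main__":
    for f in sys.argv[1:]: print(f); run(dict(np.load(f)))
E
python3 m.py w1.npz top0.npz
python3 - <<'E'
import cv2
im=cv2.imread("pics/w1.png")[60:330,230:510]
cv2.imwrite("pics/w1c.png",cv2.resize(im,None,fx=2.2,fy=2.2,interpolation=cv2.INTER_CUBIC))
E
```

```text
w1.npz
shield 1310 (array([ 0.4373, -0.3257]), array([0.0464, 0.06  ]), 7.7) 0.0643
deckz 0.0894 (array([ 0.4913, -0.2409]), array([0.1917, 0.171 ]), 69.5)
deckcomp (array([ 0.5064, -0.2009]), array([0.1062, 0.1707]), 69.5)
hole [410, 176, 29, 34, 420] [424.1 192.5] (array([ 0.5439, -0.2146]), array([0.0312, 0.0122]), 69.4) [ 0.5439 -0.2144]
foot [394, 115, 7, 9, 21] [396.3 118.6] (array([ 0.4985, -0.1538]), array([0.0074, 0.0037]), 83.8) [ 0.4984 -0.1539]
foot [373, 158, 18, 18, 242] [381.5 166.1] (array([ 0.4961, -0.1971]), array([0.015, 0.015]), 58.2) [ 0.4962 -0.1969]
cap 784 (array([ 0.4369, -0.3255]), array([0.0224, 0.0292]), 6.1) 0.1452
top0.npz
shield 423 (array([ 0.4366, -0.3274]), array([0.0472, 0.062 ]), 7.2) 0.0656
deckz 0.0905 (array([ 0.4872, -0.2448]), array([0.1999, 0.1709]), 69.6)
deckcomp (array([ 0.5044, -0.2011]), array([0.106 , 0.1691]), 69.7)
hole [359, 177, 17, 11, 105] [367.  182.1] (array([ 0.5436, -0.2158]), array([0.0311, 0.0129]), 69.7) [ 0.5435 -0.2158]
foot [355, 201, 8, 9, 55] [358.3 205.4] (array([ 0.4962, -0.1985]), array([0.0156, 0.0134]), 0.1) [ 0.4955 -0.1981]
cap 198 (array([ 0.4353, -0.3262]), array([0.023 , 0.0279]), 8.6) 0.1465
```

View pics/w1c.png

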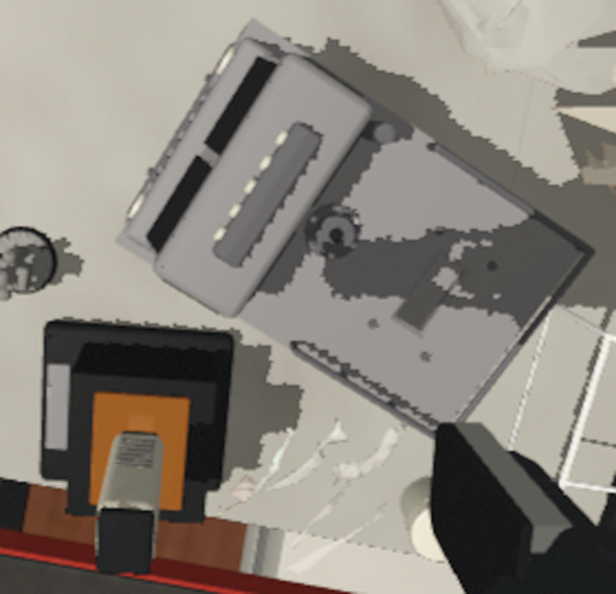

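```bash
python3 - <<'E'
from m import *
d=dict(np.load("top0.npz")); P=cloud(d); X,Y,Z=np.moveaxis(P,-1,0); ok=d["range_z"]>0
for y in np.arange(-.52,-.1,.03):
    print(round(y,2),[round(float(np.max(Z[m])),2) if (m:=ok&(abs(Y-y)<.015)&(abs(X-x)<.02)).any() else None for x in np.arange(.3,.7,.04)])
E
python3 -m crank '[{"dp":[-0.04,-0.9,0],"angular":[0,0,-1]},{"dp":[-0.04,-0.9,0],"angular":[0,0,-1]},{"dp":[-0.04,-0.9,0],"angular":[0,0,-1]},{"dp":[-0.04,-0.87,0],"angular":[0,0,-1]},{"dp":[0,0,0],"angular":[0,0,0]},{"dp":[0,0,0],"angular":[0,0,0]}]'
```

```text
-0.52 [-0.07, -0.07, -0.07, -0.07, -0.07, -0.03, -0.07, -0.07, -0.07, -0.07]
-0.49 [-0.07, -0.08, -0.08, -0.07, -0.02, -0.03, -0.04, -0.08, -0.08, -0.07]
-0.46 [None, None, None, None, None, None, None, None, None, None]
-0.43 [None, None, None, None, None, None, None, None, None, None]
-0.4 [0.0, 0.0, 0.0, 0.0, 0.0, 0.0, 0.05, 0.0, 0.0, 0.01]
-0.37 [0.01, 0.01, 0.02, 0.07, 0.07, 0.06, 0.06, 0.04, 0.04, 0.07]
-0.34 [0.01, 0.01, 0.05, 0.15, 0.15, 0.07, 0.06, 0.06, 0.04, 0.06]
-0.31 [0.01, 0.01, 0.06, 0.15, 0.15, 0.08, 0.08, 0.01, 0.01, 0.06]
-0.28 [0.01, 0.04, 0.07, 0.07, 0.07, 0.01, 0.11, 0.11, 0.01, 0.07]
-0.25 [0.01, 0.05, 0.05, 0.03, 0.1, 0.11, 0.11, 0.11, 0.01, 0.06]
-0.22 [0.01, 0.0, 0.01, 0.14, 0.14, 0.1, 0.1, 0.11, 0.01, 0.07]
-0.19 [0.01, 0.01, 0.01, 0.14, 0.14, 0.13, 0.09, 0.11, 0.1, 0.04]
-0.16 [0.01, 0.01, 0.01, 0.12, 0.14, 0.14, 0.11, 0.11, 0.06, 0.05]
-0.13 [0.01, 0.01, 0.01, 0.11, 0.14, 0.14, 0.01, 0.03, 0.07, 0.06]
-0.1 [0.01, 0.01, 0.01, 0.01, 0.01, 0.01, 0.03, 0.04, 0.05, 0.06]
t: 3.65
tcp_pos: [0.4368, -0.3241, 0.2589]
tool_rot: [0.657, 0.754, 0.0, -0.001]
force: [0.8, 0.3, -0.5]
finger_gap: 0.996
gripper_force: 0.0
```

```bash
python3 -m crank '[{"dp":[0,-0.05,-0.6]},{"dp":[0,0,-0.7]},{"dp":[0,0,-0.7]},{"dp":[0,0,-0.7]},{"dp":[0,0,-0.7]},{"dp":[0,0,-0.6]},{"dp":[0,0,-0.6]},{"dp":[0,0,-0.46]},{"dp":[0,0,0]},{"dp":[0,0,0]}]' 0 || true
python3 -c "from station import sense;s=sense();print(s['t'],s['tcp_pos'],s['tool_rot'],s['force'])"
```

```text
3.65 [ 0.43678207 -0.32412816  0.25885087] [ 6.57369993e-01  7.53567281e-01  4.27740082e-04 -9.28344021e-04] [ 0.75050454  0.2688442  -0.46644566]validation failed for argument at $[0]...
```

Both keys are needed in each row.

```bash
python3 -m crank '[{"dp":[0,-0.05,-0.6],"angular":[0,0,0]},{"dp":[0,0,-0.7],"angular":[0,0,0]},{"dp":[0,0,-0.7],"angular":[0,0,0]},{"dp":[0,0,-0.7],"angular":[0,0,0]},{"dp":[0,0,-0.7],"angular":[0,0,0]},{"dp":[0,0,-0.6],"angular":[0,0,0]},{"dp":[0,0,-0.6],"angular":[0,0,0]},{"dp":[0,0,-0.46],"angular":[0,0,0]},{"dp":[0,0,0],"angular":[0,0,0]},{"dp":[0,0,0],"angular":[0,0,0]}]' 0
python3 -m crank '[{"dp":[0,0,0],"angular":[0,0,0]},{"dp":[0,0,0],"angular":[0,0,0]},{"dp":[0,0,0],"angular":[0,0,0]},{"dp":[0,0,0],"angular":[0,0,0]},{"dp":[0,0,0],"angular":[0,0,0]},{"dp":[0,0,0],"angular":[0,0,0]},{"dp":[0,0,0],"angular":[0,0,0]},{"dp":[0,0,0],"angular":[0,0,0]},{"dp":[0,0,0],"angular":[0,0,0]},{"dp":[0,0,0],"angular":[0,0,0]}]' 1 50
```

```text
t: 4.65
tcp_pos: [0.4371, -0.3257, 0.1077]
tool_rot: [0.657, 0.754, 0.0, -0.0]
force: [0.4, -0.4, 0.4]
finger_gap: 0.999
gripper_force: 0.0
t: 5.65
tcp_pos: [0.4368, -0.3273, 0.1079]
tool_rot: [0.658, 0.753, -0.0, 0.0]
force: [-1.4, 0.3, 5.7]
finger_gap: 0.263
gripper_force: 49.9
```

```bash
python3 -m crank '[{"dp":[0,0,0.1],"angular":[0,0,0]},{"dp":[0,0,0.3],"angular":[0,0,0]},{"dp":[0,0,0.4],"angular":[0,0,0]},{"dp":[0,0,0.4],"angular":[0,0,0]},{"dp":[0,0,0.4],"angular":[0,0,0]},{"dp":[0,0,0.4],"angular":[0,0,0]},{"dp":[0,0,0.4],"angular":[0,0,0]},{"dp":[0,0,0.4],"angular":[0,0,0]},{"dp":[0,0,0.4],"angular":[0,0,0]},{"dp":[0,0,0.4],"angular":[0,0,0]},{"dp":[0,0,0.4],"angular":[0,0,0]},{"dp":[0,0,0.4],"angular":[0,0,0]},{"dp":[0,0,0.3],"angular":[0,0,0]},{"dp":[0,0,0],"angular":[0,0,0]},{"dp":[0,0,0],"angular":[0,0,0]},{"dp":[0,0,0],"angular":[0,0,0]}]'
python3 - <<'E'
from station import sense, vision
from m import *
s=sense(); d=vision.snapshot("wrist"); d["pose"]=wristpose(s,d); np.savez("w2.npz",**d); cv2.imwrite("pics/w2.png",d["image"])
print(s["tcp_pos"])
d=vision.snapshot("top"); np.savez("top2.npz",**d)
d=vision.snapshot("side"); np.savez("side2.npz",**d); print(proj(d,s["tcp_pos"]))
cv2.imwrite("pics/side2.png",d["image"])
E
```

```text
t: 7.25
tcp_pos: [0.4366, -0.3267, 0.2478]
tool_rot: [0.658, 0.753, 0.0, -0.001]
force: [-0.6, -0.5, -1.2]
finger_gap: 0.268
gripper_force: 49.2
[ 0.43658758 -0.32669481  0.24776007]
[372.01017083  99.05795295]
```

View pics/w2.png

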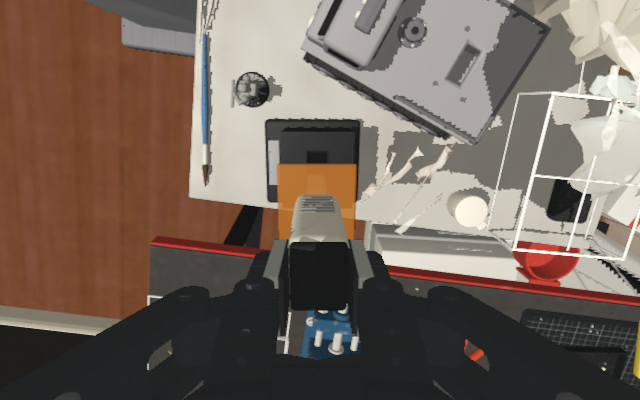

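```bash
cat > g.py <<'E'
from m import *
from scipy.spatial.transform import Rotation as R
def grip(d,s):
    "shield in the hand: tool-frame offset of its rect centre, tilt"
    P=cloud(d); hsv=cv2.cvtColor(d["image"],cv2.COLOR_BGR2HSV)
    tcp=np.array(s["tcp_pos"]); Q=(P-tcp)@R.from_quat(s["tool_rot"]).as_matrix()
    m=(hsv[...,0]>5)&(hsv[...,0]<22)&(hsv[...,1]>170)&(abs(Q[...,2]-.045)<.015)&(abs(Q[...,:2]).max(-1)<.06)
    q=Q[m]; A=np.c_[q[:,:2],np.ones(len(q))]; c=np.linalg.lstsq(A,q[:,2],rcond=None)[0]
    print("shield tool: n",m.sum(),"plane",c.round(4),rectang(q[:,:2]),"z",np.median(q[:,2]).round(4),"xy range",np.percentile(q[:,:2],[.5,99.5],axis=0).round(4).tolist())
    w=P[m]; print("world rect",rectang(w[:,:2]),"z",np.median(w[:,2]).round(4))
E
python3 - <<'E'
from g import *
s={"tcp_pos":[0.43658758,-0.32669481,0.24776007],"tool_rot":[0.658,0.753,0,-.001]}
grip(dict(np.load("w2.npz")),s)
print("top");grip(dict(np.load("top2.npz")),s)
print("side");grip(dict(np.load("side2.npz")),s)
s=cv2.imread("pics/side2.png")
cv2.imwrite("pics/side2c.png",cv2.resize(s[50:200,300:450],None,fx=4,fy=4,interpolation=cv2.INTER_CUBIC))
E
```

```text
shield tool: n 3298 plane [-0.      0.013   0.0434] (array([0.0084, 0.0004]), array([0.0454, 0.0458]), 0.3) z 0.0434 xy range [[-0.0136, -0.0223], [0.031, 0.023]]
world rect (array([ 0.4358, -0.3182]), array([0.0458, 0.0454]), 7.5) z 0.2044
top
  return _methods._mean(a, axis=axis, dtype=dtype,
  ret = ret.dtype.type(ret / rcount)
Traceback (most recent call last):
  File "g.py", line 9, in grip
    print("shield tool: n",m.sum(),"plane",c.round(4),rectang(q[:,:2]),"z",np.median(q[:,2]).round(4),"xy range",np.percentile(q[:,:2],[.5,99.5],axis=0).round(4).tolist())
                                                                                                                 ~~~~~~~~~~~~~^^^^^^^^^^^^^^^^^^^^^^^^^^
IndexError: index -1 is out of bounds for axis 0 with size 0
```

```bash
python3 -m crank '[{"dp":[0.1,0.2,0.1],"angular":[0,0,-1.5]},{"dp":[0.2,0.4,0.1],"angular":[0,0,-2.7]},{"dp":[0.2,0.4,0],"angular":[0,0,-2.7]},{"dp":[0.2,0.4,0],"angular":[0,0,-2.7]},{"dp":[0.2,0.4,0],"angular":[0,0,-2.7]},{"dp":[0.2,0.45,0],"angular":[0,0,-2.7]},{"dp":[0.2,0.45,0],"angular":[0,0,-2.7]},{"dp":[0.2,0.45,0],"angular":[0,0,-2.7]},{"dp":[0.2,0.45,0],"angular":[0,0,-2.7]},{"dp":[0.2,0.4,0],"angular":[0,0,-2.7]},{"dp":[0.06,0.29,0],"angular":[0,0,-2.1]},{"dp":[0,0,0],"angular":[0,0,0]},{"dp":[0,0,0],"angular":[0,0,0]},{"dp":[0,0,0],"angular":[0,0,0]}]'
cat > look.py <<'E'
from station import sense, vision
from g import *
s=sense(); d=vision.snapshot("wrist"); d["pose"]=wristpose(s,d); np.savez("w.npz",**d)
y=R.from_quat(s["tool_rot"]).as_matrix()[:,1]; print(s["t"],s["tcp_pos"].round(4),"yaw",np.degrees(np.arctan2(y[1],y[0])).round(2),s["force"].round(1))
grip(d,s)
P=cloud(d); Z=P[...,2]; ok=d["range_z"]>0
cv2.imwrite("pics/w%d.png"%(s["t"]*100),d["image"])
deck=ok&(abs(Z-.09)<.005)&(abs(P[...,0]-.52)<.13)&(abs(P[...,1]+.2)<.13)
print("deck",rectang(P[deck][:,:2]),np.median(Z[deck]))
E
python3 look.py
```

```text
t: 8.8
tcp_pos: [0.4957, -0.1989, 0.2543]
tool_rot: [0.82, 0.573, -0.0, 0.0]
force: [-0.0, -0.3, -1.3]
finger_gap: 0.268
gripper_force: 49.1
8.8 [ 0.4957 -0.1989  0.2543] yaw -20.13 [-0.  -0.3 -1.3]
shield tool: n 2411 plane [-0.0004  0.0124  0.0434] (array([0.0091, 0.0003]), array([0.0453, 0.0454]), 89.9) z 0.0434 xy range [[-0.0127, -0.0221], [0.0316, 0.0228]]
world rect (array([ 0.4991, -0.1905]), array([0.0454, 0.0453]), 70.0) z 0.2109
deck (array([ 0.5064, -0.2005]), array([0.1056, 0.1695]), 69.5) 0.08933890869301542
```

```bash
python3 -m crank '[{"dp":[0,0,-0.2],"angular":[0,0,0]},{"dp":[0,0,-0.3],"angular":[0,0,0]},{"dp":[0,0,-0.3],"angular":[0,0,0]},{"dp":[0,0,-0.3],"angular":[0,0,0]},{"dp":[0,0,-0.2],"angular":[0,0,0]},{"dp":[0,0,-0.1],"angular":[0,0,0]},{"dp":[0,0,0],"angular":[0,0,0]},{"dp":[0,0,0],"angular":[0,0,0]}]'
python3 look.py
python3 -m crank '[{"dp":[0,0,0],"angular":[0,0,0]},{"dp":[0,0,0],"angular":[0,0,0]},{"dp":[0,0,0],"angular":[0,0,0]},{"dp":[0,0,0],"angular":[0,0,0]},{"dp":[0,0,0],"angular":[0,0,0]},{"dp":[0,0,0],"angular":[0,0,0]},{"dp":[0,0,0],"angular":[0,0,0]},{"dp":[0,0,0],"angular":[0,0,0]},{"dp":[0,0,0],"angular":[0,0,0]},{"dp":[0,0,0],"angular":[0,0,0]},{"dp":[0,0,0],"angular":[0,0,0]},{"dp":[0,0,0],"angular":[0,0,0]},{"dp":[0,0,0],"angular":[0,0,0]},{"dp":[0,0,0],"angular":[0,0,0]},{"dp":[0,0,0],"angular":[0,0,0]},{"dp":[0,0,0],"angular":[0,0,0]},{"dp":[0,0,0],"angular":[0,0,0]},{"dp":[0,0,0],"angular":[0,0,0]},{"dp":[0,0,0],"angular":[0,0,0]},{"dp":[0,0,0],"angular":[0,0,0]}]'
python3 - <<'E'
from station import sense, vision
from h import *
import cv2
s=sense(); d=vision.snapshot("side"); np.savez("side3.npz",**d)
im=d["image"]; u,v=proj(d,[.496,-.1975,.12]).astype(int); print(u,v, proj(d,[.496,-.1975,.1]), proj(d,[.5438,-.215,.09]))
cv2.imwrite("pics/s3.png",cv2.resize(im[v-80:v+50,u-80:u+80],None,fx=4,fy=4,interpolation=cv2.INTER_CUBIC)); print("origin",u-80,v-80)
E
```

```text
t: 9.65
tcp_pos: [0.496, -0.1985, 0.2126]
tool_rot: [0.82, 0.573, 0.0, 0.0]
force: [-0.0, -0.5, -1.6]
finger_gap: 0.269
gripper_force: 49.2
9.65 [ 0.496  -0.1985  0.2126] yaw -20.13 [-0.  -0.5 -1.6]
shield tool: n 2875 plane [0.0007 0.0128 0.0434] (array([0.0092, 0.0007]), array([0.0454, 0.0449]), 0.3) z 0.0434 xy range [[-0.0126, -0.0201], [0.0316, 0.0227]]
world rect (array([ 0.4998, -0.1901]), array([0.0454, 0.0449]), 69.6) z 0.1692
deck (array([ 0.5061, -0.2008]), array([0.1061, 0.1701]), 69.6) 0.08933122348697839
t: 11.7
tcp_pos: [0.4958, -0.1984, 0.2124]
tool_rot: [0.82, 0.573, -0.0, 0.0]
force: [0.3, 0.7, -1.4]
finger_gap: 0.266
gripper_force: 49.2
329 169 [329.37049945 176.5388065 ] [313.22065347 172.93633916]
origin 249 89
```

View pics/s3.png

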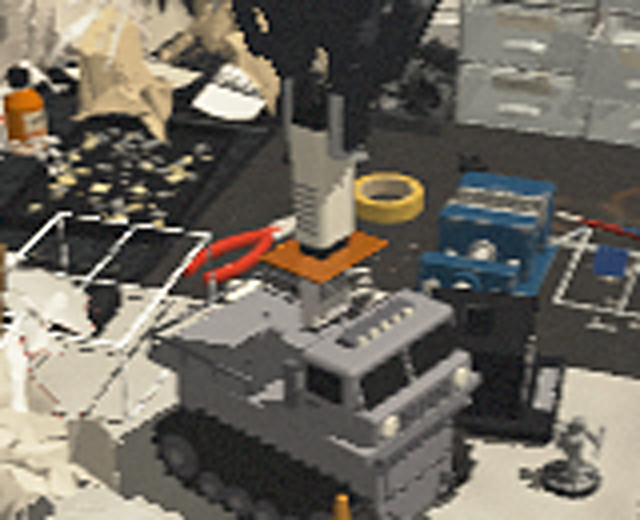

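```bash
python3 - <<'E'
from m import *
for f in("w1","w2","w","top0","top2"):
    d=dict(np.load(f+".npz")); P=cloud(d); Z=P[...,2]; ok=d["range_z"]>0
    W=np.array([.5442,-.2153]); ex=np.array([np.cos(np.radians(-20.4)),np.sin(np.radians(-20.4))]); ey=np.array([-ex[1],ex[0]])
    v,u=np.mgrid[:400,:640]; r=np.stack([(u-d["mtx"][0,2])/d["mtx"][0,0],(v-d["mtx"][1,2])/d["mtx"][1,1],np.ones(u.shape)],-1)@d["pose"][:3,:3].T
    o=d["pose"][:3,3]; q=o+r*((.0895-o[2])/r[...,2])[...,None]   # deck-plane hits
    a=(q[...,:2]-W)@ex; b=(q[...,:2]-W)@ey
    box=ok&(abs(a)<.016)&(abs(b)<.026)
    for th in(.0870,.0825):
        h=box&(Z<th); 
        if h.sum()<10: print(f,"none"); continue
        print(f,th,h.sum(),"a",np.percentile(a[h],[2,98]).round(4),"b",np.percentile(b[h],[2,98]).round(4),"camdir",((o[:2]-W)@ex).round(2),((o[:2]-W)@ey).round(2),o[2].round(2), "max Z in box", np.percentile(Z[box],99).round(3))
E
```

```text
w1 0.087 497 a [-0.0063  0.0074] b [-0.015   0.0159] camdir -0.13 0.02 0.42 max Z in box 0.091
w1 0.0825 423 a [-0.0062  0.0056] b [-0.0145  0.0156] camdir -0.13 0.02 0.42 max Z in box 0.091
w2 0.087 683 a [-0.0063  0.0072] b [-0.0157  0.0149] camdir -0.09 -0.08 0.41 max Z in box 0.091
w2 0.0825 593 a [-0.0062  0.006 ] b [-0.0155  0.0137] camdir -0.09 -0.08 0.41 max Z in box 0.091
w 0.087 677 a [-0.0058  0.0077] b [-0.0147  0.0167] camdir -0.05 0.06 0.37 max Z in box 0.091
w 0.0825 610 a [-0.0058  0.0068] b [-0.0138  0.0159] camdir -0.05 0.06 0.37 max Z in box 0.091
top0 0.087 122 a [-0.0126  0.0069] b [-0.0158  0.0218] camdir -0.22 0.01 1.07 max Z in box 0.095
top0 0.0825 106 a [-0.0065  0.0059] b [-0.0155  0.0141] camdir -0.22 0.01 1.07 max Z in box 0.095
top2 0.087 121 a [-0.0068  0.0078] b [-0.0175  0.015 ] camdir -0.22 0.01 1.07 max Z in box 0.094
top2 0.0825 106 a [-0.0065  0.0059] b [-0.0155  0.0141] camdir -0.22 0.01 1.07 max Z in box 0.094
```

```bash
python3 -m crank '[{"dp":[0,0,0.2],"angular":[0,0,0]},{"dp":[0,0,0.3],"angular":[0,0,0]},{"dp":[0,0,0.3],"angular":[0,0,0]},{"dp":[0.1,-0.04,0.1],"angular":[0,0,0]},{"dp":[0.2,-0.07,0],"angular":[0,0,0]},{"dp":[0.3,-0.11,0],"angular":[0,0,0]},{"dp":[0.3,-0.11,0],"angular":[0,0,0]},{"dp":[0.3,-0.11,0],"angular":[0,0,0]},{"dp":[0.2,-0.08,0],"angular":[0,0,0]},{"dp":[0.2,-0.08,0],"angular":[0,0,-0.2]},{"dp":[0,0,0],"angular":[0,0,0]},{"dp":[0,0,0],"angular":[0,0,0]},{"dp":[0,0,0],"angular":[0,0,0]}]'; python3 look.py
```

```text
t: 13.05
tcp_pos: [0.5433, -0.2161, 0.2393]
tool_rot: [0.821, 0.571, -0.0, -0.0]
force: [-0.2, 0.4, -1.6]
finger_gap: 0.266
gripper_force: 49.2
13.05 [ 0.5433 -0.2161  0.2393] yaw -20.34 [-0.2  0.4 -1.6]
shield tool: n 1885 plane [-0.0018  0.0121  0.0434] (array([0.0091, 0.0004]), array([0.0453, 0.045 ]), 0.1) z 0.0435 xy range [[-0.0131, -0.0218], [0.0316, 0.0228]]
world rect (array([ 0.5469, -0.2078]), array([0.0453, 0.045 ]), 69.6) z 0.1958
deck (array([ 0.5058, -0.2008]), array([0.1062, 0.1694]), 69.7) 0.08937077920350986
```

```bash
python3 -m crank '[{"dp":[0.06,-0.02,0],"angular":[0,0,0]},{"dp":[0,0,-0.3],"angular":[0,0,0]},{"dp":[0,0,-0.3],"angular":[0,0,0]},{"dp":[0,0,-0.3],"angular":[0,0,0]},{"dp":[0,0,-0.3],"angular":[0,0,0]},{"dp":[0,0,-0.3],"angular":[0,0,0]},{"dp":[0,0,-0.2],"angular":[0,0,0]},{"dp":[0,0,0],"angular":[0,0,0]},{"dp":[0,0,0],"angular":[0,0,0]},{"dp":[0,0,0],"angular":[0,0,0]}]'; python3 look.py
python3 - <<'E'
from station import sense, vision
from h import *
import cv2
d=vision.snapshot("side"); im=d["image"]; u,v=proj(d,[.5457,-.2155,.09]).astype(int); print(u,v,"tip",proj(d,[.5457,-.2155,.094]))
cv2.imwrite("pics/s4.png",cv2.resize(im[v-45:v+25,u-45:u+45],None,fx=8,fy=8,interpolation=cv2.INTER_CUBIC))
E
```

```text
t: 14.1
tcp_pos: [0.546, -0.2172, 0.1889]
tool_rot: [0.821, 0.571, 0.0, 0.001]
force: [0.4, -0.4, -2.2]
finger_gap: 0.268
gripper_force: 49.2
14.1 [ 0.546  -0.2172  0.1889] yaw -20.34 [ 0.4 -0.4 -2.2]
shield tool: n 1980 plane [0.0002 0.0155 0.0434] (array([0.0097, 0.0007]), array([0.045 , 0.0446]), 1.1) z 0.0435 xy range [[-0.0122, -0.0073], [0.0316, 0.0229]]
world rect (array([ 0.55  , -0.2084]), array([0.045 , 0.0446]), 68.5) z 0.1453
deck (array([ 0.506, -0.201]), array([0.1065, 0.1698]), 69.6) 0.08935601801551779
312 172 tip [312.52147933 171.2863427 ]
```

View pics/s4.png

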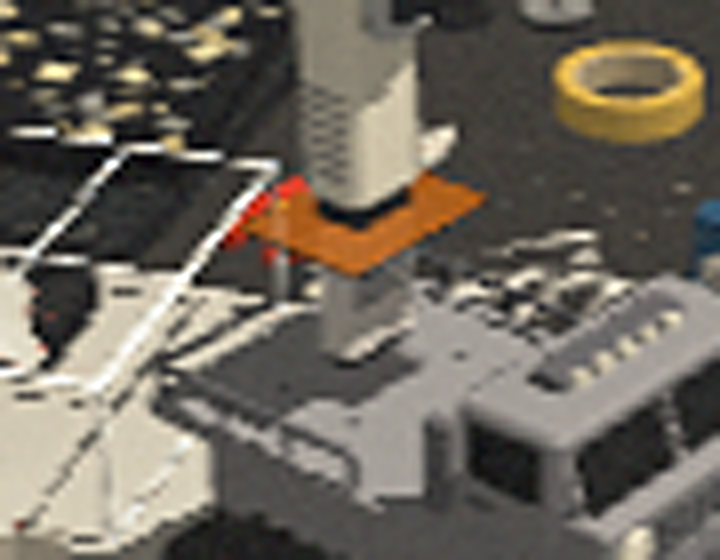

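```bash
python3 -m crank '[{"dp":[-0.02,0,0],"angular":[0,0,0]},{"dp":[0,0,-0.06],"angular":[0,0,0]},{"dp":[0,0,-0.06],"angular":[0,0,0]},{"dp":[0,0,-0.06],"angular":[0,0,0]},{"dp":[0,0,-0.06],"angular":[0,0,0]},{"dp":[0,0,-0.06],"angular":[0,0,0]},{"dp":[0,0,0],"angular":[0,0,0]},{"dp":[0,0,0],"angular":[0,0,0]}]'; python3 look.py
```

```text
t: 15.0
tcp_pos: [0.545, -0.217, 0.1793]
tool_rot: [0.821, 0.571, -0.0, -0.0]
force: [0.4, -0.1, -1.6]
finger_gap: 0.268
gripper_force: 49.2
15.0 [ 0.545  -0.217   0.1793] yaw -20.34 [ 0.4 -0.1 -1.6]
shield tool: n 1961 plane [-0.0014  0.0152  0.0434] (array([0.0112, 0.003 ]), array([0.0452, 0.0449]), 7.1) z 0.0435 xy range [[-0.0122, -0.0066], [0.0316, 0.0229]]
world rect (array([ 0.5516, -0.2075]), array([0.0452, 0.0449]), 62.6) z 0.1358
deck (array([ 0.5061, -0.201 ]), array([0.1065, 0.1699]), 69.8) 0.08937677243920099
```

```bash
python3 -m crank '[{"dp":[0,0,-0.06],"angular":[0,0,0]},{"dp":[0,0,-0.06],"angular":[0,0,0]},{"dp":[0,0,-0.06],"angular":[0,0,0]},{"dp":[0,0,-0.06],"angular":[0,0,0]},{"dp":[0,0,0],"angular":[0,0,0]},{"dp":[0,0,0],"angular":[0,0,0]}]'; python3 look.py
```

```text
t: 15.65
tcp_pos: [0.545, -0.217, 0.1721]
tool_rot: [0.821, 0.571, -0.0, -0.0]
force: [-0.5, -1.0, -1.3]
finger_gap: 0.268
gripper_force: 49.2
15.65 [ 0.545  -0.217   0.1721] yaw -20.34 [-0.5 -1.  -1.3]
shield tool: n 2004 plane [0.0012 0.0161 0.0433] (array([0.0116, 0.0032]), array([0.0445, 0.0448]), 7.8) z 0.0435 xy range [[-0.012, -0.01], [0.0317, 0.0228]]
world rect (array([ 0.552 , -0.2072]), array([0.0445, 0.0448]), 61.9) z 0.1286
deck (array([ 0.506 , -0.2009]), array([0.1064, 0.17  ]), 69.6) 0.08938001067544285
```

```bash
python3 -m crank '[{"dp":[0,0,-0.06],"angular":[0,0,0]},{"dp":[0,0,-0.06],"angular":[0,0,0]},{"dp":[0,0,-0.06],"angular":[0,0,0]},{"dp":[0,0,-0.08],"angular":[0,0,0]},{"dp":[0,0,-0.08],"angular":[0,0,0]},{"dp":[0,0,-0.08],"angular":[0,0,0]},{"dp":[0,0,-0.08],"angular":[0,0,0]},{"dp":[0,0,0],"angular":[0,0,0]},{"dp":[0,0,0],"angular":[0,0,0]}]'; python3 look.py
```

```text
t: 16.6
tcp_pos: [0.545, -0.217, 0.1571]
tool_rot: [0.821, 0.571, -0.0, -0.0]
force: [-0.2, -0.4, -0.4]
finger_gap: 0.268
gripper_force: 49.2
16.6 [ 0.545  -0.217   0.1571] yaw -20.34 [-0.2 -0.4 -0.4]
shield tool: n 2242 plane [0.0016 0.0158 0.0433] (array([0.0093, 0.0051]), array([0.0358, 0.0449]), 89.9) z 0.0435 xy range [[-0.0121, -0.0108], [0.0317, 0.0229]]
world rect (array([ 0.553, -0.21 ]), array([0.0449, 0.0358]), 69.8) z 0.1136
deck (array([ 0.5056, -0.2009]), array([0.1067, 0.1706]), 69.5) 0.0893628022901996
```

```bash
python3 -m crank '[{"dp":[0,0,-0.08],"angular":[0,0,0]},{"dp":[0,0,-0.08],"angular":[0,0,0]},{"dp":[0,0,-0.08],"angular":[0,0,0]},{"dp":[0,0,-0.08],"angular":[0,0,0]},{"dp":[0,0,-0.07],"angular":[0,0,0]},{"dp":[0,0,-0.06],"angular":[0,0,0]},{"dp":[0,0,-0.05],"angular":[0,0,0]},{"dp":[0,0,0],"angular":[0,0,0]},{"dp":[0,0,0],"angular":[0,0,0]},{"dp":[0,0,0],"angular":[0,0,0]},{"dp":[0,0,0],"angular":[0,0,0]},{"dp":[0,0,0],"angular":[0,0,0]}]'; python3 look.py
python3 - <<'E'
from station import sense, vision
from h import *
import cv2
d=vision.snapshot("side"); im=d["image"]; u,v=proj(d,[.5457,-.2155,.09]).astype(int)
cv2.imwrite("pics/s5.png",cv2.resize(im[v-45:v+30,u-45:u+45],None,fx=8,fy=8,interpolation=cv2.INTER_CUBIC))
E
```

```text
t: 17.85
tcp_pos: [0.545, -0.217, 0.1423]
tool_rot: [0.821, 0.571, 0.0, 0.0]
force: [0.8, 1.2, -1.6]
finger_gap: 0.263
gripper_force: 49.2
17.85 [ 0.545  -0.217   0.1423] yaw -20.34 [ 0.8  1.2 -1.6]
shield tool: n 2857 plane [0.001  0.0137 0.0434] (array([0.0092, 0.0021]), array([0.0454, 0.042 ]), 0.2) z 0.0434 xy range [[-0.0126, -0.0181], [0.0317, 0.0228]]
world rect (array([ 0.5501, -0.2091]), array([0.0454, 0.042 ]), 69.4) z 0.0989
deck (array([ 0.506 , -0.2007]), array([0.1062, 0.1705]), 69.6) 0.08935953219605622
```

View pics/s5.png

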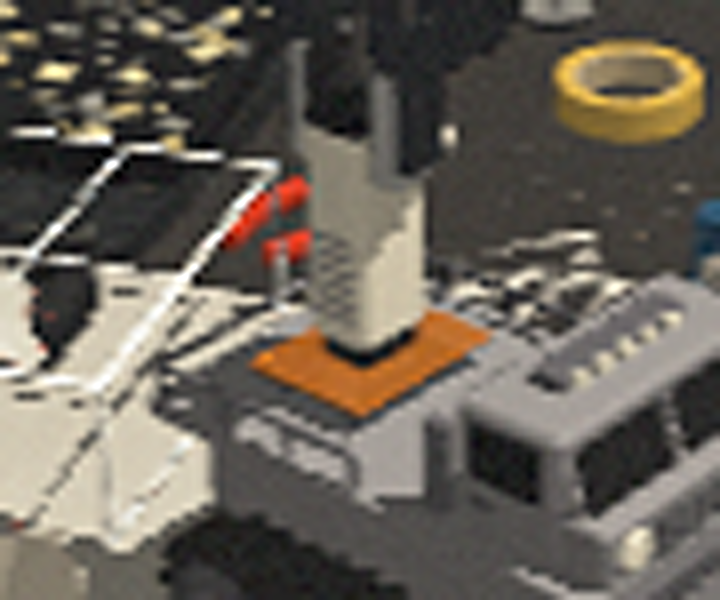

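The picture shows the shield level, about 6.5 mm above the deck, with the head through the hatch. There is no contact force and the model has not moved, so I'm handing in.

```bash
python3 -c "
from station import order
print(order.sign_off())"
```

```text
the job is handed in; nothing more can be done
None
```

I held the wand steady about 2 cm over the mast foot for two seconds. I then lowered its head through the hatch until the shield was about 6.5 mm above the deck. I handed the job in with the wand still gripped there, upright and still; the model had not moved, and I had no verdict back.

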